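# Turn on the ring under the copper coffee pot

## Robot

A 6-joint arm with a two-finger parallel gripper is mounted at the origin on the work surface. World frame = base frame: x ahead of the robot, y to its left, z up, the work surface at z = 0. Lengths are in m, angles in rad, forces in N, time in s.
With the tool pointing down it reaches from about 0.35 to 0.85 m from the base axis. Payload 8.1 kg.
Tool frame: the origin (TCP) lies at the centre of the arm's flange, where the gripper is bolted on; the fingertips stand 186 mm ahead of it and the grasp point (between the pads) lies 167 mm ahead of it; z points along the fingers, y is the direction in which the jaws open and shut (so a half turn about z gives the same grasp; the last joint's range is limited). The gripper opens to 93 mm and grips with 3 to 60 N. Pads are 15 mm wide; open, the fingers measure 128 mm over their backs; the gripper's body (75 mm by 188 mm) begins 65 mm behind the grasp point.
Start: joints at [-1.255, 0.13, 1.488, -0, 1.523, -0.085], TCP at [0.234, -0.552, 0.405] pointing down, gripper open.
Joint ranges: [-2.96, 2.96], [-0.89, 2.26], [0.02, 2.5], [-1.34, 4.48], [0, 2.73], [-2.66, 2.66]. Speed limits (rad/s): [2.39, 2.39, 2.79, 3.14, 3.14, 3.14].

## Interface

Orientations are given as a rotation vector (axis times angle).
In Python, from plant import robot, viewer, order gives the robot as it stands.
- The arm moves only by the tool apply_moves, never from a script. Its argument "deltas" is a list of rows, each a list of 3 entries, a list of its own where there are three numbers: the finger opening in mm, from 0 to 93, then the shift along the tool's x, y, z in mm, then the turn about the tool's z in rad. In form: [[grip, [dx, dy, dz], yaw], ...]. A call has 1 to 5 rows; each row shifts and turns the commanded pose from where the row before left it, along the tool's axes as they then stand; what a row does not reach is not made up. A row lasts 1/8 s, in which the tool goes at most 62.5 mm and 10.7 degrees, less where a joint would pass 70% of its speed; a pose out of reach is approached as far as the arm can. A call is refused whole if a number of a shift passes 62.5 or a number of a turn 0.188, either way. A call with a gripper value outside its range is refused whole. The fingers move at their own pace and stop on an object; "grip_force" is the grip in N (left out, the last holds). Time passes only in rows, so rows that do not move let the fingers close. It gives the time, the measured TCP pose, the force and the opening at its end, in the units of the state.
- robot.read_state(): the state, without advancing time (a new reading comes with each control period).
- viewer.read_camera(name): name is "scene" or "top"; returns the picture (384x512x3 uint8, blue, green, red); there is no depth.
- viewer.get_calibration(name): a dict with "fx", "fy", "cx", "cy" (pixels), "R" (3x3) and "t" (3): a world point X has camera coordinates R X + t. Camera axes: x right, y down, z forward; pixel columns grow to the right and rows downward; lengths in m; the calibration is good to about 2 mm. A picture is of the moment at which its call begins. get_calibration takes no time and is no camera call.
- order.close_job(): hands the job in, once; it reports no verdict.
The state is a dict: "t": time; "q": joint angles; "dq": joint speeds; "joint_torque": joint torques, N m; "tool_pos": TCP position; "orientation": TCP orientation; "force": force on the tool from outside, world axes, zero at the start; "wrist_torque": the same for the moment, N m; "opening": finger opening in m.
Only numpy, scipy, OpenCV 4.12 (cv2) and the standard library are available. Lean on these libraries where they do the work, as an engineer would, in place of code of your own. Each camera call takes 0.05 s, during which the arm holds its last target. There are 200 camera calls.

## Task

On the samovar table stands a white two-ring hob. Turn on the ring that the copper coffee pot stands on: push that ring's own knob (the knob on the same side as the pot) down against its spring, turn it clockwise past its safety stop to the red marks (60 to 80 degrees round), and let go. Leave the other knob off and the coffee pot standing where it is.

Things in the scene. Friction and masses are not known exactly. Their poses are not given: they have to be found in the camera images.
- hob: White two-ring table hob, fixed, 280 (x) by 560 (y) mm, flat top face 65 mm above the table. Origin: centre of its underside, on the table; x away from the robot, y to its left, z up. Ring centres at x 0, y +200 (left ring) and -200 mm (right), pan supports up to 83 mm above the table. Two knobs on upright axes between them at x -50, y +55 (works the left ring) and y -55 mm (right ring).
- coffee_pot: Copper long-handled coffee pot, 92 mm wide, 85 mm high, about 0.4 kg, loose, on the left or the right ring; a white enamel milk pan (116 mm wide, 70 mm high) stands on the other. Origin: centre of its underside, 83 mm above the table; x axis along the handle (reaches 165 mm from the axis), which points roughly away from the robot.
- left_face (a point): Left knob: on its axis, at the upper face of its steel disc (58 mm diameter, 84 mm above the table). A round black grip, 40 mm diameter and 25 mm high, stands on the disc (top 109 mm above the table). A white line on its top runs from the middle to the pointer side. x axis: towards the pointer, the hob's +x when off. Black dot on the hob = off, red dots = on.
- right_face (a point): Right knob: the same point on a knob of the same shape.
- left_knob (a joint): Turn of the left knob, rad: 0 off, grows clockwise from above, end stop 1.4, starts at 0 to 0.15, stays where left (friction 0.04 N m). A downward push sinks it up to 9 mm (4 N to start, 8.5 N fully in); it springs up when let go. Not pushed, it meets the safety stop at about 0.28; pushed 5 mm or more it turns past. Keep it pushed until 0.9; beyond that it may spring up.
- right_knob (a joint): Turn of the right knob; it works just like the left one.
Not all that is in view belongs to the job. Several things have the shape of the coffee_pot; the one meant has the colours described above.

How it is judged:
At the end, for the whole second after the job is handed in: The knob on the coffee pot's side is turned clockwise by at least 56 degrees (0.98 rad; its end stop is at 80 degrees), the other knob is still off (below 26 degrees, 0.45 rad), and the coffee pot stands upright (within 10 degrees) within 20 mm of where it stood (((y of coffee_pot in the frame of hob above 0 m and value of joint left_knob above 0.98 rad and value of joint right_knob below 0.45 rad) or (y of coffee_pot in the frame of hob below 0 m and value of joint right_knob above 0.98 rad and value of joint left_knob below 0.45 rad)) and distance of coffee_pot from where it was at the start of the episode below 0.02 m and angle between coffee_pot's own z axis and vertical below 0.17 rad); the robot touches nothing.
It fails at once if the knob of the other ring is turned past its safety stop ((y of coffee_pot in the frame of hob above 0 m and value of joint right_knob above 0.7 rad) or (y of coffee_pot in the frame of hob below 0 m and value of joint left_knob above 0.7 rad)).
It fails at once if the coffee pot is pushed over or more than 40 mm away (distance of coffee_pot from where it was at the start of the episode above 0.04 m or angle between coffee_pot's own z axis and vertical above 0.5 rad).
It also fails if it takes over 32 s, if anything falls off the work surface, if the arm or the gripper's body presses on something with over 40 N, if the wrist force passes 120 N, or if a joint passes its speed limit or range.

## Working session

There is one attempt and no reset: what is moved stays moved. The work goes in short steps, Python scripts to look and compute and a tool call to move; the robot and the scene stay as the last step left them, time stands still between calls to the robot, and variables do not carry over. Pictures are saved under pics/ and viewed, about 8 in all and at most 12, crops included, and the job is handed in when it is done.

Besides the shell and the picture viewer there is one more tool, called after ">>>" as a command line: name --argument value ..., lists and objects as JSON in quotes. apply_moves: Moves the arm, as the interface text tells. Its arguments: {"type":"object","properties":{"deltas":{"type":"array"},"grip_force":{"type":"number"}},"required":["deltas"]}

```bash
mkdir -p pics; ls; python3 - <<'E'
from plant import robot, viewer, order
import cv2
for n in("top","scene"):
    cv2.imwrite(f"pics/{n}1.png",viewer.read_camera(n)); print(n,viewer.get_calibration(n))
print(robot.read_state())
E
```

```text
pics
top {'fx': 422.686101877108, 'fy': 422.686101877108, 'cx': 256.0133117760927, 'cy': 190.26445402463537, 'R': array([[ 0.02792679, -0.99960644,  0.00265807],
       [-0.98575039, -0.02798076, -0.1658712 ],
       [ 0.16588029,  0.00201206, -0.98614384]]), 't': array([-0.10419628,  0.44211365,  1.44983532])}
scene {'fx': 408.6068741592237, 'fy': 408.6068741592237, 'cx': 255.93604352234806, 'cy': 197.16472212652116, 'R': array([[ 0.87370338,  0.48645437, -0.00213162],
       [ 0.25093648, -0.45444334, -0.85470003],
       [-0.41674127,  0.7462194 , -0.51911783]]), 't': array([-0.34108388, -0.06293412,  1.65391439])}
{'t': 0.1, 'q': array([-1.25538487e+00,  1.31091514e-01,  1.48917165e+00, -9.09381611e-06,
        1.52297969e+00, -8.54129341e-02]), 'dq': array([ 0.00129063, -0.00161309, -0.001587  ,  0.00178576,  0.00105949,
       -0.00065055]), 'joint_torque': array([ 2.92788909e-04, -5.61341643e+01, -4.93097270e+01,  7.71302730e-02,
        2.92533205e-02, -6.47167849e-05]), 'tool_pos': array([ 0.23405541, -0.55224594,  0.40378788]), 'orientation': array([-3.07710681e+00, -6.25081742e-01,  3.11447691e-04]), 'force': array([ 0.81676027, -0.23862357, -0.42106177]), 'wrist_torque': array([ 0.00586947, -0.01705126,  0.03138582]), 'opening': 0.09312562294822442}
```

View pics/top1.png

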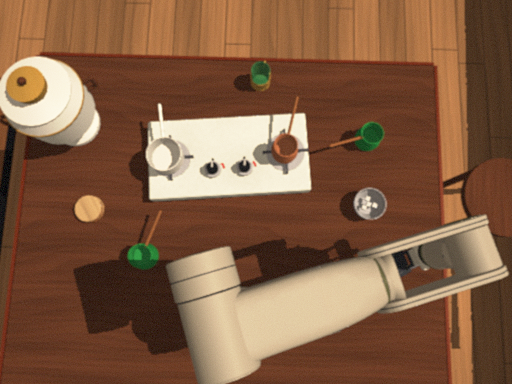

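View pics/scene1.png

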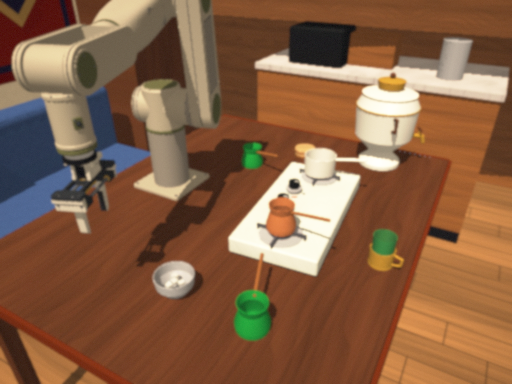

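The top view shows these candidates for the pot:
- the copper pot at (285,149), on the hob's right ring
- a green pot at (370,136), on the table
- a green pot at (143,256), on the table

The white pan at (165,155) is on the left ring. By colour and place I choose the copper one, so the right knob near (245,166) is the target and the left knob near (212,168) must stay off. Next I check with a close crop and measure.

```bash
cat > h.py <<'E'
import numpy as np, cv2
from plant import robot, viewer, order
def ray(n,uv,z):
    c=viewer.get_calibration(n); R,t=c["R"],c["t"]
    d=R.T@np.array([(uv[0]-c["cx"])/c["fx"],(uv[1]-c["cy"])/c["fy"],1]); o=-R.T@t
    return o+d*(z-o[2])/d[2]
def pix(n,X):
    c=viewer.get_calibration(n); p=c["R"]@np.array(X)+c["t"]
    return np.array([c["cx"]+c["fx"]*p[0]/p[2],c["cy"]+c["fy"]*p[1]/p[2]])
E
python3 - <<'E'
from h import *
im=cv2.imread("pics/top1.png")
hsv=cv2.cvtColor(im,cv2.COLOR_BGR2HSV)
m=((hsv[...,1]<60)&(hsv[...,2]>140)).astype(np.uint8); m[:,:140]=0;m[:105]=0;m[205:]=0;m[:,320:]=0
c=max(cv2.findContours(m,0,2)[0],key=cv2.contourArea)
c=cv2.convexHull(np.array([ray("top",p[0],.065)[:2] for p in c if p[0][1]>112],np.float32))
print("hob",cv2.minAreaRect(c)); print(cv2.approxPolyDP(c,.02,True)[:,0])
# dark knobs
d=(im.max(2)<70).astype(np.uint8)
n,l,s,ce=cv2.connectedComponentsWithStats(d[150:185,195:262])
for i in range(1,n):
    if s[i,4]>15:
        p=ce[i]+[195,150]; print("dark",s[i],p,ray("top",p,.100))
crop=cv2.resize(im[105:205,140:320],None,fx=4.4,fy=4.4,interpolation=cv2.INTER_CUBIC)
cv2.imwrite("pics/crop1.png",crop)
E
```

```text
hob ((0.5728241205215454, 0.014249473810195923), (0.3064303994178772, 0.5654698014259338), 4.936389923095703)
[[ 0.67478347  0.29071048]
 [ 0.39940616  0.271546  ]
 [ 0.45339498 -0.27799574]
 [ 0.58119947 -0.26661712]
 [ 0.7187744  -0.20500697]
 [ 0.7053153   0.26079854]]
dark [44 11 10 11 73] [243.34246575 166.71232877] [ 0.51419313 -0.04652945  0.1       ]
dark [11 13 11 11 74] [211.39189189 168.5       ] [0.50488911 0.06169158 0.1       ]
```

View pics/crop1.png

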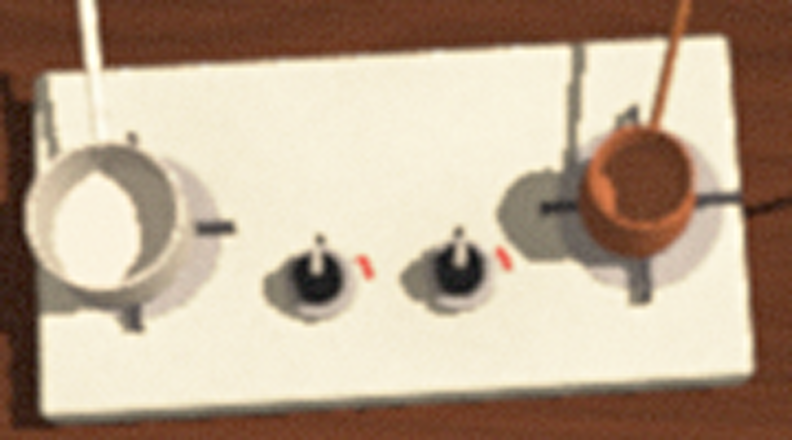

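The crop confirms it: the copper pot is on the right ring at crop (638,195). The right knob's grip is at crop (461,270) with its pointer up, so it is off. Next I refine the knob position with both views and the hob corners.

```bash
python3 - <<'E'
from h import *
from scipy.spatial.transform import Rotation as Ro
f=lambda x,y:((x+.5)/4.4-.5+140,(y+.5)/4.4-.5+105)
C=[ray("top",f(*p),.065)[:2] for p in[(40,75),(728,36),(754,372),(42,410)]]
src=np.array([[.14,.28],[.14,-.28],[-.14,-.28],[-.14,.28]])
M,_=cv2.estimateAffinePartial2D(src,np.array(C)); yaw=np.arctan2(M[1,0],M[0,0])
print("corners",np.round(C,4),"scale",np.hypot(*M[:,0]),"yaw",yaw,"o",M[:,2])
R=np.array([[np.cos(yaw),-np.sin(yaw)],[np.sin(yaw),np.cos(yaw)]])
K={}
for n,p in(("L",[-.05,.055]),("R",[-.05,-.055])):
    K[n]=R@p+M[:,2]; print(n,"knob",K[n],"top px",pix("top",[*K[n],.109]),"scene px",pix("scene",[*K[n],.109]))
for p in[(318,277),(461,270)]: print("grip by pixel",f(*p),ray("top",f(*p),.105))
st=robot.read_state(); T=Ro.from_rotvec(st["orientation"]).as_matrix()
print("tool axes",T.round(3).tolist()); print("knob R in tool mm",(T.T@(np.array([*K["R"],0])-st["tool_pos"]*[1,1,0])*1000).round(1))
a=cv2.imread("pics/scene1.png")
u,v=pix("scene",[*K["R"],.1]).astype(int); 
b=cv2.imread("pics/top1.png"); uu,vv=pix("top",[*K["R"],.1]).astype(int)
for im,n,q in((a,"scene",(u,v)),(b,"top",(uu,vv))):
    for k in K: cv2.circle(im,tuple(int(round(x*16)) for x in pix(n,[*K[k],.109])),8,(0,255,0),1,shift=4)
r=lambda im,u,v:cv2.resize(im[v-25:v+25,u-30:u+30],None,fx=6.6,fy=6.6,interpolation=cv2.INTER_CUBIC)
raw=[cv2.imread("pics/scene1.png"),cv2.imread("pics/top1.png")]
cv2.imwrite("pics/kn.png",np.hstack([r(raw[0],u,v),r(raw[1],uu,vv)])); print("crop centres",u,v,uu,vv)
E
```

```text
corners [[ 0.6759  0.2954]
 [ 0.7248 -0.2586]
 [ 0.4494 -0.2814]
 [ 0.4035  0.2747]] scale 0.9920722288228335 yaw 0.08401902175500732 o [0.56341252 0.00752846]
L knob [0.50897329 0.05813844] top px [212.22831087 166.76946705] scene px [293.59238804 181.49175889]
R knob [ 0.51820451 -0.05147354] top px [244.7724339  165.00562417] scene px [282.22430629 196.3529013 ]
grip by pixel (211.88636363636363, 167.5681818181818) [0.50706719 0.05960859 0.105     ]
grip by pixel (244.38636363636363, 165.97727272727272) [ 0.51571554 -0.05015145  0.105     ]
tool axes [[0.921, 0.39, -0.001], [0.39, -0.921, 0.002], [0.0, -0.002, -1.0]]
knob R in tool mm [ 457.  -350.2    0.6]
crop centres 282 198 244 165
```

View pics/kn.png

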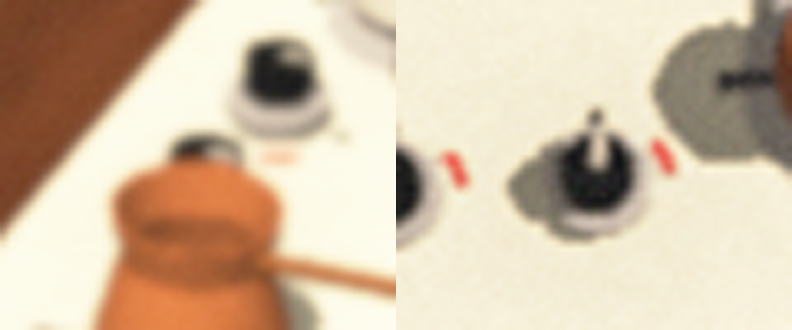

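Both views agree on the right knob at about (0.5175, -0.051) m. In the side crop it is half hidden behind the pot. In the top crop the grip centre is at (597,172) and the pointer is at off. I move over it at the present height first.

>>> apply_moves --deltas '[[93, [38, -29, 0], 0], [93, [38, -29, 0], 0], [93, [38, -29, 0], 0], [93, [38, -29, 0], 0], [93, [38, -29, 0], 0]]'

```text
t: 0.72
tool_pos: [0.3529, -0.3433, 0.4043]
orientation: [-3.078, -0.625, 0.0]
force: [0.3, 0.1, 1.1]
opening: 0.0925
```

>>> apply_moves --deltas '[[93, [38, -29, 0], 0], [93, [38, -29, 0], 0], [93, [38, -29, 0], 0], [93, [38, -29, 0], 0], [93, [38, -29, 0], 0]]'

```text
t: 1.35
tool_pos: [0.4713, -0.1356, 0.4044]
orientation: [-3.079, -0.625, 0.001]
force: [1.0, 0.1, 0.1]
opening: 0.0932
```

>>> apply_moves --deltas '[[93, [38, -30, 0], 0], [93, [38, -30, 0], 0], [93, [0, 0, 0], -0.18], [93, [0, 0, 0], -0.18], [93, [0, 0, 0], -0.18]]'

```text
t: 1.98
tool_pos: [0.5174, -0.0519, 0.4041]
orientation: [-2.795, -1.433, 0.001]
force: [-0.2, 0.1, 0.3]
opening: 0.0928
```

>>> apply_moves --deltas '[[93, [0, 0, 0], -0.18], [93, [0, 0, 0], -0.18], [93, [0, 0, 0], -0.18], [93, [0, 0, 0], -0.18], [93, [0, 0, 0], -0.18]]'

```text
t: 2.6
tool_pos: [0.5173, -0.0522, 0.4042]
orientation: [-1.894, -2.505, 0.001]
force: [0.3, -0.5, -0.2]
opening: 0.0929
```

>>> apply_moves --deltas '[[93, [0, 0, 0], -0.18], [93, [0, 0, 0], -0.18], [93, [0, 0, 0], -0.18], [93, [0, 0, 0], -0.18], [93, [0, 0, 0], 0]]'

```text
t: 3.22
tool_pos: [0.5173, -0.0523, 0.4043]
orientation: [-0.901, -3.009, 0.0]
force: [0.6, 1.0, -0.1]
opening: 0.0931
```

>>> apply_moves --deltas '[[93, [0, 0, 40], 0], [93, [0, 0, 40], 0], [93, [0, 0, 25], 0], [93, [0, 0, 0], 0]]'

```text
t: 3.72
tool_pos: [0.5163, -0.052, 0.2972]
orientation: [-0.904, -3.003, 0.001]
force: [0.4, 0.3, 0.2]
opening: 0.0931
```

```bash
python3 - <<'E'
from h import *
o=[]
for n,z in(("scene",.11),("top",.12)):
    im=viewer.read_camera(n); u,v=pix(n,[.5175,-.051,z]).astype(int)
    o.append(cv2.resize(im[v-45:v+45,u-40:u+40],None,fx=4.9,fy=4.9,interpolation=cv2.INTER_CUBIC))
cv2.imwrite("pics/near.png",np.hstack(o))
E
```

```text
(no output)
```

View pics/near.png

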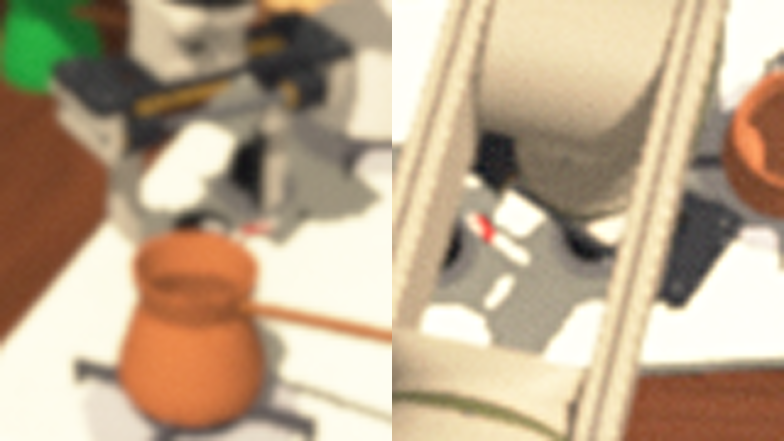

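The side view shows the fingers astride the right knob behind the pot rim (200,225). The top view shows the gripper body clear of the pot (right edge) and the left knob (450,240). I go down around the grip and close.

>>> apply_moves --deltas '[[93, [0, 0, 12], 0], [93, [0, 0, 11], 0], [93, [0, 0, 0], 0], [93, [0, 0, 0], 0]]' --grip_force 20

```text
t: 4.32
tool_pos: [0.5174, -0.0523, 0.2768]
orientation: [-0.9, -3.01, 0.0]
force: [0.0, 0.1, -0.5]
opening: 0.0929
```

>>> apply_moves --deltas '[[55, [0, 0, 0], 0], [45, [0, 0, 0], 0], [36, [0, 0, 0], 0], [36, [0, 0, 0], 0], [36, [0, 0, 0], 0]]' --grip_force 20

```text
t: 4.95
tool_pos: [0.5174, -0.0523, 0.2767]
orientation: [-0.9, -3.01, -0.0]
force: [-0.2, 0.6, -0.6]
opening: 0.0474
```

>>> apply_moves --deltas '[[30, [0, 0, 0], 0], [30, [0, 0, 0], 0], [30, [0, 0, 0], 0], [30, [0, 0, 0], 0]]' --grip_force 25

```text
t: 5.45
tool_pos: [0.5184, -0.0506, 0.2772]
orientation: [0.898, 3.008, 0.007]
force: [7.4, 11.0, -2.6]
opening: 0.0396
```

Gripped at 39.6 mm (the grip is 40 mm). The side force along the jaws says the axis is a little further along +y of the tool, so I centre it.

>>> apply_moves --deltas '[[30, [0, 2, 0], 0], [30, [0, 0, 0], 0], [30, [0, 0, 0], 0]]'

```text
t: 5.82
tool_pos: [0.5189, -0.05, 0.2772]
orientation: [0.899, 3.009, 0.003]
force: [2.2, 6.2, 1.2]
opening: 0.0397
```

>>> apply_moves --deltas '[[30, [0, 2, 0], 0], [30, [0, 0, 3], 0], [30, [0, 0, 3], 0], [30, [0, 0, 2], 0], [30, [0, 0, 0], 0]]' --grip_force 35

```text
t: 6.45
tool_pos: [0.5195, -0.0494, 0.2688]
orientation: [-0.9, -3.01, 0.001]
force: [-3.2, -1.5, 8.1]
opening: 0.0389
```

The push took 8.1 N over 8.4 mm, so the knob is in. Now I turn it clockwise (+yaw).

>>> apply_moves --deltas '[[30, [0, 0, 0], 0.17], [30, [0, 0, 0], 0.17], [30, [0, 0, 0], 0.17], [30, [0, 0, 0], 0.17], [30, [0, 0, 0], 0]]'

```text
t: 7.08
tool_pos: [0.5183, -0.05, 0.2681]
orientation: [-1.854, -2.533, 0.007]
force: [-9.4, -6.3, 9.3]
opening: 0.0391
```

>>> apply_moves --deltas '[[30, [0, 0, 0], 0.17], [30, [0, 0, 0], 0.17], [30, [0, 0, 0], 0.17], [30, [0, 0, 0], 0], [30, [0, 0, 0], 0]]'

```text
t: 7.7
tool_pos: [0.5175, -0.0498, 0.268]
orientation: [-2.43, -1.985, 0.011]
force: [-17.4, -4.3, 15.9]
opening: 0.039
```

```bash
python3 -c "
from h import *
s=robot.read_state();print(s['t'],s['wrist_torque'],s['force'],s['q'])"
```

```text
7.7 [-0.8741922   3.8447336   0.06714771] [-17.38789896  -4.33399124  15.90242307] [-0.19358437  0.02904062  1.8521037  -0.00280436  1.26805491  0.00788797]
```

Turned 68° with a wrist torque of 0.067 N m about z, close to the knob's own friction. I centre the tool, ease the push, open and rise.

>>> apply_moves --deltas '[[30, [0, -4, 0], 0], [30, [0, 0, -4], 0], [30, [0, 0, -4], 0], [30, [0, 0, 0], 0]]'

```text
t: 8.2
tool_pos: [0.5156, -0.0495, 0.2768]
orientation: [2.432, 1.986, -0.003]
force: [-1.6, -7.6, 2.6]
opening: 0.0397
```

>>> apply_moves --deltas '[[93, [0, 0, 0], 0], [93, [0, 0, 0], 0], [93, [0, 0, 0], 0], [93, [0, 0, 0], 0], [93, [0, 0, 0], 0]]'

```text
t: 8.82
tool_pos: [0.5157, -0.048, 0.2767]
orientation: [-2.432, -1.989, -0.0]
force: [-0.5, 0.6, -0.6]
opening: 0.0845
```

>>> apply_moves --deltas '[[93, [0, 0, 0], 0], [93, [0, 0, 0], 0], [93, [0, 0, -20], 0], [93, [0, 0, -40], 0], [93, [0, 0, -40], 0]]'

```text
t: 9.45
tool_pos: [0.5155, -0.0481, 0.3775]
orientation: [-2.432, -1.988, 0.001]
force: [0.0, -0.3, -0.1]
opening: 0.0928
```

>>> apply_moves --deltas '[[93, [0, -30, -25], 0], [93, [-45, -25, 0], 0], [93, [-45, -20, 0], 0], [93, [-45, -20, 0], 0], [93, [-45, -20, 0], 0]]'

```text
t: 10.07
tool_pos: [0.3661, -0.2027, 0.402]
orientation: [2.431, 1.989, 0.0]
force: [0.5, -0.1, -0.6]
opening: 0.0926
```

>>> apply_moves --deltas '[[93, [-45, -10, 0], 0], [93, [-45, -10, 0], 0], [93, [-45, 0, 0], 0], [93, [-45, 0, 0], 0], [93, [0, 0, 0], 0]]'

```text
t: 10.7
tool_pos: [0.3109, -0.3763, 0.4014]
orientation: [-2.435, -1.984, 0.001]
force: [-0.3, -0.3, 0.2]
opening: 0.0931
```

```bash
python3 - <<'E'
from h import *
a=cv2.imread("pics/top1.png"); b=viewer.read_camera("top"); cv2.imwrite("pics/top2.png",b)
for im in(a,b):
    h=cv2.cvtColor(im,cv2.COLOR_BGR2HSV)[110:175,265:310]
    m=((h[...,0]<12)&(h[...,1]>140)&(h[...,2]>50)).astype(np.uint8); n,l,s,c=cv2.connectedComponentsWithStats(m)
    i=1+s[1:,4].argmax(); print("pot",s[i,4],c[i])
r=lambda im:cv2.resize(im[120:190,195:310],None,fx=6.9,fy=6.9,interpolation=cv2.INTER_CUBIC)
cv2.imwrite("pics/after.png",r(b))
E
```

```text
pot 547 [19.3308958  38.18647166]
pot 547 [19.34734918 38.21755027]
```

View pics/after.png

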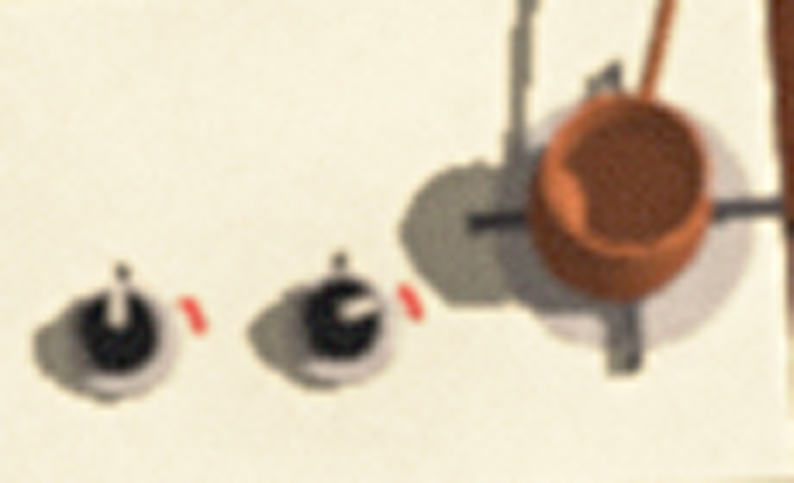

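The pot hasn't moved. The right pointer at (362,308) now aims at the red marks, and the left pointer at (118,305) is still at off. I get the number from the white line.

```bash
python3 - <<'E'
from h import *
for f in("top1","top2"):
    g=cv2.cvtColor(cv2.imread(f"pics/{f}.png"),cv2.COLOR_BGR2GRAY).astype(float)
    for n,k in(("L",(.5083,.0587)),("R",(.517,-.0505))):
        # rectified patch of the knob-top plane, 0.5 mm/px; rows=hob x (up), cols=hob -y
        yaw=.084; ex=np.array([np.cos(yaw),np.sin(yaw)]); ey=np.array([-np.sin(yaw),np.cos(yaw)])
        A=np.arange(-16,16.1,.5)/1e3; X,Y=np.meshgrid(A,A,indexing="ij")
        P=np.array([[pix("top",[*(np.array(k)+x*ex+y*ey),.109]) for y in A] for x in A],np.float32)
        p=cv2.remap(g.astype(np.float32),P[...,0],P[...,1],cv2.INTER_CUBIC)
        w=np.where(np.hypot(X,Y)<.016,np.clip(p-90,0,None),0)
        x,y=(w*X).sum()/w.sum(),(w*Y).sum()/w.sum()
        print(f,n,"centroid mm",round(x*1e3,1),round(y*1e3,1),"cw deg",round(np.degrees(np.arctan2(-y,x)),1))
E
```

```text
Traceback (most recent call last):
  File "h.py", line 8, in pix
    c=viewer.get_calibration(n); p=c["R"]@np.array(X)+c["t"]
ValueError: time passes only in moves, steps and waits
```

```bash
python3 - <<'E'
from h import *
c=viewer.get_calibration("top"); yaw=.084
ex=np.array([np.cos(yaw),np.sin(yaw),0]); ey=np.array([-np.sin(yaw),np.cos(yaw),0])
A=np.arange(-16,16.1,.5)/1e3; X,Y=np.meshgrid(A,A,indexing="ij")
for f in("top1","top2"):
    g=cv2.imread(f"pics/{f}.png",0).astype(np.float32)
    for n,k in(("L",(.5083,.0587,.109)),("R",(.517,-.0505,.109))):
        q=(np.array(k)+X[...,None]*ex+Y[...,None]*ey)@c["R"].T+c["t"]
        p=cv2.remap(g,(c["cx"]+c["fx"]*q[...,0]/q[...,2]).astype(np.float32),(c["cy"]+c["fy"]*q[...,1]/q[...,2]).astype(np.float32),cv2.INTER_CUBIC)
        w=np.where(np.hypot(X,Y)<.016,np.clip(p-90,0,None),0)
        x,y=(w*X).sum()/w.sum(),(w*Y).sum()/w.sum()
        print(f,n,round(x*1e3,1),round(y*1e3,1),"cw deg",round(np.degrees(np.arctan2(-y,x)),1))
E
```

```text
top1 L 8.9 1.5 cw deg -9.3
top1 R 9.3 0.3 cw deg -1.6
top2 L 9.0 1.4 cw deg -9.0
top2 R 4.0 -7.5 cw deg 62.1
```

```bash
python3 -c "
from plant import order; print(order.close_job())"
```

```text
the job is handed in; nothing more can be done
None
```

The copper coffee pot stood on the right ring, so I turned on the right knob and handed the job in after about 11 s. I pushed the knob in about 8 mm (8 N), turned it clockwise 68°, let it spring up, and backed the arm away so it touches nothing.

**Right knob:** the pointer now aims at the red marks. My direct reading of it is 62°, uncertain by several degrees because of where I placed the knob's centre. The pointer's shift between the before and after pictures gives 60 to 68°, and the tool turned 68°. All of these are above the required 56°.

**Left knob:** unchanged between the two pictures and still at off. Its readings of -9.3° and -9.0° are my centring error, since the joint can't go below 0.

**Coffee pot:** its centre in the top view moved less than 0.05 px, and it still stands upright.

**Failed check:** my first angle script stopped with an error after too many calibration calls. I rewrote it with a single call, and it then ran fine.

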